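# Tug the control desk's lid to check its catch

## Task

The sloping lid of the grey control desk looks shut, but its catch may not have taken. Give the lid a firm tug square to its face by the handle, about a kilo's pull, and hold it a moment; if the lid gives, press it home until the catch snaps in, and tug again to see that it holds. Leave the lid shut and caught, and do not disturb the things lying round it.

Things in the scene. Friction and masses are not known exactly. Their poses are not given: they have to be found in the camera images.
- console: grey steel control desk screwed to the bench, 187 mm deep (x), 232 wide (y), 161 high at the back, 50 at the front. Origin: centre of its underside; x from low front to high back, z up. The lid slopes 36 deg from level, low edge in front, hinge at its top edge, sprung roller catch hidden under the low edge. Switch (37 high) and lamps stand on the lid 102 up the slope from the handle
- lid_handle (a point): centre of the handle: round bar 10 mm thick along the desk's y, 63 clear between its posts, 31 off the lid's face; from the hinge 160 down the slope and 34 out; shut: x -90, z 95 in the desk's frame. Site z: square out of the lid; x: up the slope; y: along the bar. Grip square to the lid, fingers above and below the bar; tug along +z, press along -z
- lid_hinge (a point): middle of the hinge line (along the desk's y): x +59, z 162 mm in the desk's frame; same axes as the handle point; turns with the lid
- lid (a joint): rad, grows as it opens; 0.001 = 0.16 mm at the handle. Shut and caught: 0; free play to 0.009, 10 N pull gives 0.014, 16 N 0.020, above 23 N (0.028) the catch lets go. Not caught, the 0.5 kg lid rests on the catch at about 0.104 (17 mm at the handle) and lifts freely (3 N); a press of 17 N over 5 mm snaps it in and it drops to 0. Starts either way
- pliers: pliers with red handles, 153 x 55 x 11 mm, lying on the bench at the desk's left (+y); a bystander; origin under its centre
- wrench: combination wrench, 221 x 33 x 8 mm, lying along the bench's front edge; a bystander; origin under its centre
- relay: black relay block with a pale front, 41 x 55 x 70 mm, standing far left (+y) on the bench; a bystander; origin under its centre

How it is judged:
By the outcome, as a careful person would: the job done as asked, in the order asked, and still so for the second after the job is handed in, with the robot touching nothing.
It also fails if it takes over 48 s, if anything falls off the work surface, if the arm or the gripper's body presses on something with over 40 N, if the wrist force passes 120 N, or if a joint passes its speed limit or range.

## Robot

A 6-joint arm with a two-finger parallel gripper is mounted at the origin on a cart in front of the work surface, level with it; the furniture and walls round the work are solid. World frame = base frame: x ahead of the robot, y to its left, z up, the work surface at z = 0. Lengths are in m, angles in rad, forces in N, time in s.
With the tool pointing down it reaches from about 0.3 to 0.875 m from the base axis. Payload 6.4 kg.
Tool frame: the origin (TCP) lies where the fingers leave the gripper's body, on its centre line; the fingertips stand 73 mm ahead of it and the grasp point (between the pads) lies 54 mm ahead of it; z points along the fingers, y is the line along which they close (so a half turn about z gives the same grasp; the last joint's range is limited). The gripper opens to 85 mm and grips with 20 to 120 N. Pads are 22 mm wide; open, the fingers measure 114 mm over their backs; the gripper's body (76 mm by 85 mm) begins 54 mm behind the grasp point. The pads swing forward as they close: fully open they stand 13 mm farther back than shut.
Start: joints at [0.965, 0.181, 1.607, -0, 1.354, -0.206], TCP at [0.224, 0.53, 0.304] pointing down, gripper open.
Joint ranges: [-2.99, 2.99], [-0.89, 2.07], [0.3, 2.58], [-1.14, 4.28], [0, 2.63], [-3.12, 3.12]. Speed limits (rad/s): [2.57, 2.57, 3.01, 3.14, 3.14, 3.14].

## Interface

Orientations are given as a unit quaternion [w, x, y, z].
In Python, from bench import ctrl gives the robot as it stands.
- The arm moves only by the tool carry_out, never from a script. Its argument "steps" is one flat list of numbers, 7 for each row, row after row: the shift along the tool's x, y, z in m, then the turn, a rotation vector about the tool's x, y, z in rad, then the opening, from 0 (shut) to 1 (fully open). In form: [dx, dy, dz, wx, wy, wz, claw, dx, dy, dz, wx, wy, wz, claw, ...]. A call has 1 to 20 rows; each row is the pose to reach, as a shift and turn from the pose commanded when the call began, along the tool's axes at that moment; what a row does not reach only later rows make up. A row lasts 1/10 s, in which the tool goes at most 50 mm and 8.59 degrees, less where a joint would pass 70% of its speed; a pose out of reach is approached as far as the arm can. A call with a gripper value outside its range is refused whole. The fingers move at their own pace and stop on an object; the grip force is fixed at half the most. Time passes only in rows, so rows that repeat a pose let the fingers close. It gives the time, the measured TCP pose, the force, the opening and the grip force at its end, in the units of the state.
- ctrl.get_obs(): the state, without advancing time (a new reading comes with each control period).
- ctrl.camera(name): name is "scene" or "top" or "wrist"; returns the picture (420x560x3 uint8, red, green, blue); there is no depth.
- ctrl.camera_params(name): a dict with "vertical_fov" (degrees; the focal length in pixels is half the picture's height over the tangent of half this angle, whatever the lens; pixels are square), "cx", "cy" (the principal point, pixels), "cam_to_world" (4x4, takes a point from camera to world coordinates); the wrist camera has in their place "hand_eye" (4x4, takes a point from camera to tool coordinates, whose origin is the TCP and whose axes are the flange's). Camera axes: x right, y down, z forward; pixel columns grow to the right and rows downward; lengths in m; the calibration is good to about 2 mm. A picture is of the moment at which its call begins: read the wrist's pose just before it. camera_params takes no time and is no camera call.
- ctrl.hand_in(): hands the job in; it is judged then, once.
The state is a dict: "time_s": time; "q": joint angles; "dq": joint speeds; "joint_efforts": joint torques, N m; "eef_pos": TCP position; "eef_rot": TCP orientation; "wrist_force": force on the tool from outside, world axes, zero at the start; "torque": the same for the moment, N m; "opening": opening from 0.0 (shut) to 1.0 (fully open); "grasp_force": force on a finger pad.
Only numpy, scipy, OpenCV 4.12 (cv2) and the standard library are available. Lean on these libraries where they do the work, as an engineer would, in place of code of your own. Each camera call takes 0.05 s, during which the arm holds its last target. There are 200 camera calls.

## Working session

There is one attempt and no reset: what is moved stays moved. The work goes in short steps, Python scripts to look and compute and a tool call to move; the robot and the scene stay as the last step left them, time stands still between calls to the robot, and variables do not carry over. Pictures are saved under pics/ and viewed, at most 10 in all, crops included, and the job is handed in when it is done.

Besides the shell and the picture viewer there is one more tool, called after "Call:" as a command line: name --argument value ..., lists and objects as JSON in quotes. carry_out: Moves the arm, as the interface text tells. Its arguments: {"type":"object","properties":{"steps":{"type":"array"}},"required":["steps"]}

```bash
mkdir -p pics
python3 - <<'E'
from bench import ctrl
import cv2,numpy as np
o=ctrl.get_obs(); print(o)
for n in("scene","top","wrist"):
    im=ctrl.camera(n); cv2.imwrite(f"pics/{n}0.png",im[:,:,::-1]); p=ctrl.camera_params(n); print(n,p)
E
```

```text
{'time_s': 0.0, 'q': array([ 9.64697006e-01,  1.81534319e-01,  1.60805649e+00, -1.11810519e-05,
        1.35381810e+00, -2.06337624e-01]), 'dq': array([-0.0010384 ,  0.00088364, -0.00256051,  0.00167   ,  0.00031946,
        0.00042375]), 'joint_efforts': array([ 1.12808357e-03, -4.44874334e+01, -3.51337624e+01, -3.40968222e-05,
        8.97373800e-03,  1.99079537e-06]), 'eef_pos': array([0.22353168, 0.52927988, 0.3029644 ]), 'eef_rot': array([-3.53821249e-04,  1.98551287e-01,  9.80090078e-01, -8.36380923e-04]), 'wrist_force': array([ 0.48434701,  0.57876964, -0.37441592]), 'torque': array([-0.01311469,  0.00353581, -0.02504323]), 'grasp_force': 0.0, 'opening': 1.0054617797043288}
scene {'vertical_fov': 51.88008018301446, 'cx': 283.4833327117464, 'cy': 208.06642818215425, 'cam_to_world': array([[ 0.52131065, -0.65232502,  0.55018839,  0.05310696],
       [-0.85328563, -0.40736103,  0.32551594, -0.16801504],
       [ 0.01178312, -0.63916277, -0.76898121,  0.88796773],
       [ 0.        ,  0.        ,  0.        ,  1.        ]])}
top {'vertical_fov': 46.23598050326514, 'cx': 269.9302589913418, 'cy': 196.29566599092163, 'cam_to_world': array([[ 0.01126096, -0.9835902 ,  0.18006531,  0.41708484],
       [-0.99962102, -0.00654962,  0.02673779,  0.14562031],
       [-0.02511967, -0.18029817, -0.98329119,  1.1817311 ],
       [ 0.        ,  0.        ,  0.        ,  1.        ]])}
wrist {'vertical_fov': 64.93712572956306, 'cx': 284.1953285001722, 'cy': 210.68224475276037, 'hand_eye': array([[ 1.75629184e-04, -9.52777330e-01, -3.03669770e-01,
         7.69972402e-02],
       [ 9.99999909e-01,  2.85224622e-04, -3.16549077e-04,
        -1.95417043e-05],
       [ 3.88214879e-04, -3.03669686e-01,  9.52777293e-01,
        -6.97102997e-02],
       [ 0.00000000e+00,  0.00000000e+00,  0.00000000e+00,
         1.00000000e+00]])}
```

View pics/scene0.png

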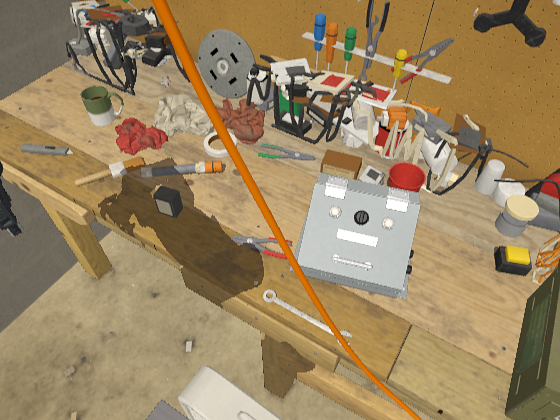

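View pics/top0.png

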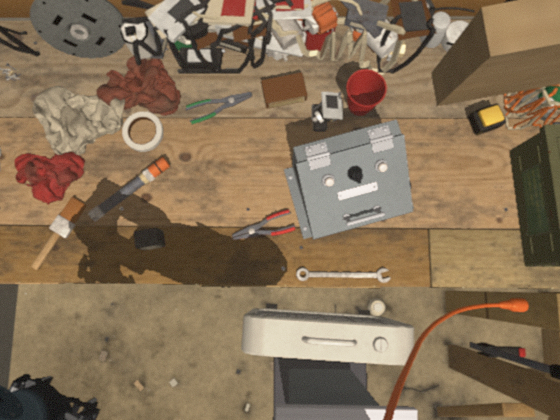

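The scene and top views both show the desk with its handle: about (352,262) in scene, (365,213) in top. I'll crop and enlarge them for exact pixels.

```bash
python3 - <<'E'
import cv2,numpy as np
a=cv2.imread("pics/scene0.png")[170:300,290:425]; b=cv2.imread("pics/top0.png")[115:245,280:415]
c=np.hstack([a,b]); cv2.imwrite("pics/c0.png",cv2.resize(c,None,fx=2.96,fy=3,interpolation=cv2.INTER_CUBIC) if 0 else cv2.resize(c,(270*29//10,130*4),interpolation=cv2.INTER_CUBIC));
E
python3 - <<'E'
import cv2
import numpy as np
a=cv2.imread("pics/scene0.png")[170:300,290:425]; b=cv2.imread("pics/top0.png")[115:245,280:415]
cv2.imwrite("pics/c1.png",cv2.resize(np.vstack([a,b])[:, :],None,fx=2.3,fy=2.3,interpolation=cv2.INTER_CUBIC))
cv2.imwrite("pics/c1.png",cv2.resize(np.hstack([a,b]),None,fx=2.9,fy=2.9,interpolation=cv2.INTER_CUBIC))
E
```

```text
(no output)
```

View pics/c1.png

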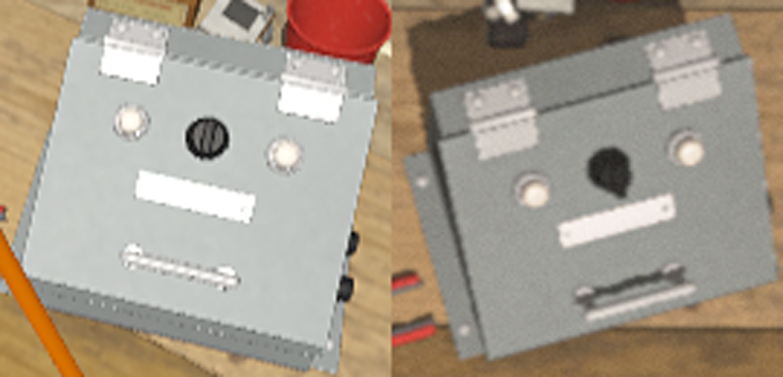

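Left (scene): bar runs from about (127,257) to (235,281) in crop pixels. Right (top): bar from (588,316) to (694,289). Label, lamps and lid corners are visible in both, so I'll triangulate those.

```bash
cat > h.py <<'E'
import numpy as np
from bench import ctrl
from scipy.spatial.transform import Rotation as R
def ray(n,uv):
    p=ctrl.camera_params(n); f=210/np.tan(np.radians(p["vertical_fov"])/2)
    T=p["cam_to_world"]; d=T[:3,:3]@np.array([(uv[0]-p["cx"])/f,(uv[1]-p["cy"])/f,1]); return T[:3,3],d/np.linalg.norm(d)
def tri(r1,r2):
    (o,d),(p,e)=r1,r2
    s=np.linalg.lstsq(np.c_[d,-e],p-o,rcond=None)[0]; a=o+s[0]*d;b=p+s[1]*e
    return (a+b)/2,np.linalg.norm(a-b)
def Rm(o): w,x,y,z=o["eef_rot"]; return R.from_quat([x,y,z,w]).as_matrix()
E
python3 - <<'E'
from h import *
np.set_printoptions(precision=4,suppress=True)
P={"barL":((127,257),(588,316)),"barR":((235,281),(694,289)),"labL":((137,184),(562,236)),"labR":((255,208),(674,208)),
"lampL":((130,120),(532,190)),"lampR":((284,155),(686,150)),"lidBL":((24,281),(488,358)),"lidBR":((330,348),(775,280)),"lidTL":((78,38),(440,141)),"lidTR":((376,98),(750,58))}
X={}
for k,(a,b) in P.items():
    sa=np.array(a)/2.9+(290,170); sb=(np.array(b)-(391.5,0))/2.9+(280,115)
    X[k],g=tri(ray("scene",sa),ray("top",sb)); print(k,X[k],round(g,4))
for a,b in(("barL","barR"),("labL","labR"),("lampL","lampR"),("lidBL","lidBR"),("lidTL","lidTR")):
    d=X[a]-X[b]; print(a,np.linalg.norm(d),np.degrees(np.arctan2(-d[0],d[1])),(X[a]+X[b])/2)
E
```

```text
barL [0.5557 0.0009 0.0946] 0.0025
barR [ 0.5758 -0.0783  0.1007] 0.0008
labL [0.6152 0.0221 0.1035] 0.0004
labR [ 0.6376 -0.0645  0.1086] 0.0033
lampL [0.6444 0.0473 0.1355] 0.0004
lampR [ 0.6757 -0.0681  0.1356] 0.0004
lidBL [0.529  0.0732 0.0359] 0.0038
lidBR [ 0.5924 -0.1558  0.0483] 0.0057
lidTL [0.6767 0.1152 0.1606] 0.0043
lidTR [ 0.7377 -0.1105  0.1673] 0.0004
barL 0.08194688157575496 14.209947143115995 [ 0.5657 -0.0387  0.0976]
labL 0.08958203557132331 14.501856796856131 [ 0.6264 -0.0212  0.1061]
lampL 0.1196270645157168 15.171494990331292 [ 0.6601 -0.0104  0.1356]
lidBL 0.23796329229468333 15.472583420431008 [ 0.5607 -0.0413  0.0421]
lidTL 0.23389649045544134 15.124717007844579 [0.7072 0.0024 0.1639]
```

```bash
cat >> h.py <<'E'
np.set_printoptions(precision=4,suppress=True)
def target(H,psi,off,tilt=36):
    t=np.radians(tilt);c,s=np.cos(psi),np.sin(psi)
    z=np.array([np.sin(t)*c,np.sin(t)*s,-np.cos(t)]);y=np.array([np.cos(t)*c,np.cos(t)*s,np.sin(t)])
    return H-z*(.054+off),np.c_[np.cross(y,z),y,z]
def delta(o,p,M):
    A=Rm(o); return A.T@(p-o["eef_pos"]),R.from_matrix(A.T@M).as_rotvec()
E
python3 - <<'E'
from h import *
o=ctrl.get_obs()
p,M=target(np.array([.5645,-.0375,.096]),np.radians(15),.15)
print(p,delta(o,p,M))
# orange cord
n=np.cross(ray("scene",(155,0))[1],ray("scene",(260,210))[1]); c=ray("scene",(155,0))[0]
n2=np.cross(ray("scene",(260,210))[1],ray("scene",(345,340))[1])
for uv in((520,305),(450,320),(405,370),(388,418)):
    a,d=ray("top",uv); print(uv,[a+d*(np.dot(c-a,m)/np.dot(d,m)) for m in(n,n2)])
E
```

```text
[ 0.4487 -0.0685  0.261 ] (array([-0.4401, -0.4631,  0.0427]), array([-0.5852, -0.285 ,  0.8785]))
(520, 305) [array([ 0.1083, -4.5771, -8.9498]), array([ 0.3581, -0.7569, -0.7545])]
(450, 320) [array([ 0.3233, -0.3602, -0.3585]), array([ 0.3485, -0.2246,  0.0544])]
(405, 370) [array([ 0.3001, -0.0325,  0.431 ]), array([ 0.3045, -0.0259,  0.459 ])]
(388, 418) [array([0.2829, 0.0343, 0.6302]), array([0.2778, 0.03  , 0.6093])]
```

The bar, label, lamps and hinge line agree to about 1° and 3 mm. Yaw is about 15° and the hinge comes out at z ≈ 0.164 (expected 0.162). An orange hose seems to hang near the arm's path, so I'll go part way first and look again.

Call:
carry_out --steps '[-0.04, -0.04, 0.0, -0.07, -0.035, 0.11, 1, -0.08, -0.08, 0.0, -0.15, -0.07, 0.22, 1, -0.12, -0.12, 0.01, -0.22, -0.105, 0.33, 1, -0.15, -0.16, 0.01, -0.29, -0.14, 0.44, 1, -0.18, -0.19, 0.02, -0.37, -0.18, 0.55, 1, -0.21, -0.22, 0.02, -0.44, -0.21, 0.66, 1, -0.24, -0.25, 0.02, -0.51, -0.25, 0.77, 1, -0.26, -0.27, 0.02, -0.585, -0.285, 0.878, 1, -0.26, -0.27, 0.02, -0.585, -0.285, 0.878, 1]'

```text
time_s: 1.05
eef_pos: [0.3583, 0.1769, 0.283]
eef_rot: [0.189, 0.582, 0.752, 0.246]
wrist_force: [-0.2, -0.4, -0.1]
opening: 0.997
grasp_force: 0.0
```

Run:
```python
from h import *
import cv2
o=ctrl.get_obs(); print(o)
a=ctrl.camera("scene");b=ctrl.camera("wrist")
cv2.imwrite("pics/s1.png",a[:,:,::-1]);cv2.imwrite("pics/w1.png",b[:,:,::-1])
cv2.imwrite("pics/m1.png",cv2.resize(np.hstack([a,b])[:,:,::-1],(800,300),interpolation=cv2.INTER_AREA))
```

```text
{'time_s': 1.05, 'q': array([ 0.0998, -0.6248,  2.3974,  0.1347,  0.7486, -0.2233]), 'dq': array([ 0.0844,  0.0491, -0.057 , -0.023 ,  0.0559,  0.0004]), 'joint_efforts': array([ -1.4415,  -8.7946, -37.866 ,   0.6231,  -3.3375,  -0.032 ]), 'eef_pos': array([0.3583, 0.1769, 0.283 ]), 'eef_rot': array([0.1894, 0.5818, 0.7519, 0.2456]), 'wrist_force': array([-0.1559, -0.3908, -0.1372]), 'torque': array([-0.0693,  0.3087, -0.0141]), 'grasp_force': 0.0, 'opening': 0.9972269227827534}
```

View pics/m1.png

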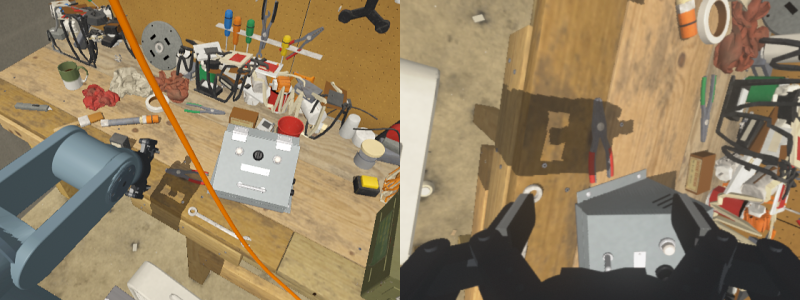

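The hose is unmoved in scene, and passes in front of the arm as seen from that camera. The wrist view shows the pliers at about (600,140) and the desk at lower centre. I'll triangulate the hose properly from colour masks.

Run:
```python
from h import *
import cv2
def mask(f):
    h=cv2.cvtColor(cv2.imread(f),cv2.COLOR_BGR2HSV); m=cv2.inRange(h,(5,200,110),(16,255,255))
    n,l,s,_=cv2.connectedComponentsWithStats(m); return [(l==i) for i in np.argsort(-s[1:,4])[:3]+1],[s[i] for i in np.argsort(-s[1:,4])[:3]+1]
ms,ss=mask("pics/scene0.png"); mt,st=mask("pics/top0.png"); print(ss,st)
S=[(np.where(ms[0][v])[0].mean(),v) for v in range(0,420,30) if ms[0][v].any()]
T=np.argwhere(mt[0])[:,::-1]
P=[]
for s in S:
    r=ray("scene",s); c=[tri(r,ray("top",t))+(tuple(t),) for t in T[::5]]
    c=sorted(c,key=lambda k:k[1])[:1]
    print(np.round(s),[(k[0],round(k[1],4),k[2]) for k in c],np.count_nonzero(ms[0][int(s[1])]))
```

```text
[array([ 152,    0,  269,  420, 3957], dtype=int32), array([326,  36,  11,  27, 188], dtype=int32), array([387, 107,  20,  22, 111], dtype=int32)] [array([522, 300,   6,   5,  11], dtype=int32), array([513, 299,   7,   4,   9], dtype=int32), array([508, 301,   3,   4,   6], dtype=int32)]
[158.   0.] [(array([0.3365, 0.0112, 0.7713]), np.float64(0.1784), (np.int64(526), np.int64(304)))] 14
[172.  30.] [(array([0.3357, 0.0023, 0.7525]), np.float64(0.1787), (np.int64(526), np.int64(304)))] 14
[186.  60.] [(array([ 0.3349, -0.0073,  0.7323]), np.float64(0.1791), (np.int64(526), np.int64(304)))] 12
[200.  90.] [(array([ 0.3341, -0.0177,  0.7104]), np.float64(0.1796), (np.int64(526), np.int64(304)))] 12
[216. 120.] [(array([ 0.3337, -0.0294,  0.6862]), np.float64(0.179), (np.int64(526), np.int64(304)))] 11
[232. 150.] [(array([ 0.3335, -0.0423,  0.6594]), np.float64(0.1779), (np.int64(526), np.int64(304)))] 11
[248. 180.] [(array([ 0.3336, -0.0567,  0.6298]), np.float64(0.1763), (np.int64(526), np.int64(304)))] 10
[265. 210.] [(array([ 0.3336, -0.0726,  0.597 ]), np.float64(0.1746), (np.int64(526), np.int64(304)))] 9
[281. 240.] [(array([ 0.3333, -0.09  ,  0.5609]), np.float64(0.1732), (np.int64(526), np.int64(304)))] 9
[298. 270.] [(array([ 0.3333, -0.1097,  0.5202]), np.float64(0.1711), (np.int64(526), np.int64(304)))] 8
[315. 300.] [(array([ 0.3338, -0.1326,  0.4734]), np.float64(0.1677), (np.int64(526), np.int64(304)))] 7
[334. 330.] [(array([ 0.3351, -0.1597,  0.4186]), np.float64(0.1622), (np.int64(526), np.int64(304)))] 7
[357. 360.] [(array([ 0.3389, -0.1945,  0.3502]), np.float64(0.1512), (np.int64(526), np.int64(304)))] 7
[386. 390.] [(array([ 0.3466, -0.2415,  0.2622]), np.float64(0.1303), (np.int64(526), np.int64(304)))] 7
```

Run:
```python
from h import *
import cv2
def mask(f,lo):
    h=cv2.cvtColor(cv2.imread(f),cv2.COLOR_BGR2HSV); return cv2.inRange(h,lo,(18,255,255))>0
ms=mask("pics/scene0.png",(5,200,110)); mt=mask("pics/top0.png",(3,150,90)); mt[:285]=0; mt[:,:375]=0
T=np.argwhere(mt)[:,::-1]; print(len(T),T.min(0),T.max(0))
for v in range(0,420,30):
    u=np.where(ms[v,140:430])[0]; u=u[np.abs(u-np.median(u))<12]+140
    r=ray("scene",(u.mean(),v)); c=min([tri(r,ray("top",t))+(tuple(map(int,t)),) for t in T[::2]],key=lambda k:k[1])
    print(round(u.mean()),v,c[0],round(c[1],4),c[2],len(u))
```

```text
1334 [384 298] [528 419]
158 0 [0.296  0.0696 0.7369] 0.0328 (385, 419) 14
172 30 [0.2935 0.0633 0.716 ] 0.026 (385, 419) 14
186 60 [0.2907 0.0565 0.6933] 0.0187 (385, 419) 12
200 90 [0.2876 0.0489 0.6687] 0.0107 (385, 419) 12Traceback (most recent call last):
  File "<stdin>", line 9, in <module>
  File "h.py", line 5, in ray
    p=ctrl.camera_params(n); f=210/np.tan(np.radians(p["vertical_fov"])/2)
ValueError: time passes only in moves, steps and waits
```

```bash
sed -i 's/^def ray/from functools import lru_cache\ncp=lru_cache(None)(lambda n: ctrl.camera_params(n))\ndef ray/; s/p=ctrl.camera_params(n)/p=cp(n)/' h.py
python3 - <<'E'
from h import *
o=ctrl.get_obs()
for off in(.15,.10,.0):
    p,M=target(np.array([.5645,-.0375,.096]),np.radians(15),off); print(p,delta(o,p,M))
E
```

```text
[ 0.4487 -0.0685  0.261 ] (array([-0.2627,  0.0056,  0.0322]), array([ 0.0007,  0.0001, -0.001 ]))
[ 0.4771 -0.0609  0.2206] (array([-0.2627,  0.0056,  0.0822]), array([ 0.0007,  0.0001, -0.001 ]))
[ 0.5338 -0.0457  0.1397] (array([-0.2627,  0.0055,  0.1822]), array([ 0.0007,  0.0001, -0.001 ]))
```

Orientation is already reached. I'll creep sideways and watch the force.

Call:
carry_out --steps '[-0.02, 0, 0.01, 0, 0, 0, 1, -0.04, 0, 0.02, 0, 0, 0, 1, -0.06, 0, 0.03, 0, 0, 0, 1, -0.08, 0, 0.03, 0, 0, 0, 1, -0.1, 0, 0.03, 0, 0, 0, 1, -0.1, 0, 0.03, 0, 0, 0, 1]'

```text
time_s: 1.75
eef_pos: [0.402, 0.0872, 0.26]
eef_rot: [0.188, 0.579, 0.755, 0.245]
wrist_force: [-0.4, 0.4, 0.9]
opening: 1.003
grasp_force: 0.0
```

Run:
```python
from h import *
import cv2
o=ctrl.get_obs(); print(o)
a=ctrl.camera("scene");b=ctrl.camera("top")
cv2.imwrite("pics/m2.png",cv2.resize(np.hstack([a,b])[:,:,::-1],(800,300),interpolation=cv2.INTER_AREA))
```

```text
{'time_s': 1.75, 'q': array([-0.2705, -0.5528,  2.4095,  0.4413,  0.7761, -0.7701]), 'dq': array([ 0.0511, -0.0141,  0.0149, -0.0338, -0.013 ,  0.0943]), 'joint_efforts': array([ -1.0376,  -9.0695, -36.1811,   1.6654,  -1.8299,  -0.933 ]), 'eef_pos': array([0.402 , 0.0872, 0.26  ]), 'eef_rot': array([0.1878, 0.5788, 0.7546, 0.2455]), 'wrist_force': array([-0.3595,  0.4044,  0.8837]), 'torque': array([-0.0999,  0.2647,  0.0201]), 'grasp_force': 0.0, 'opening': 1.0027111006400857}
```

View pics/m2.png

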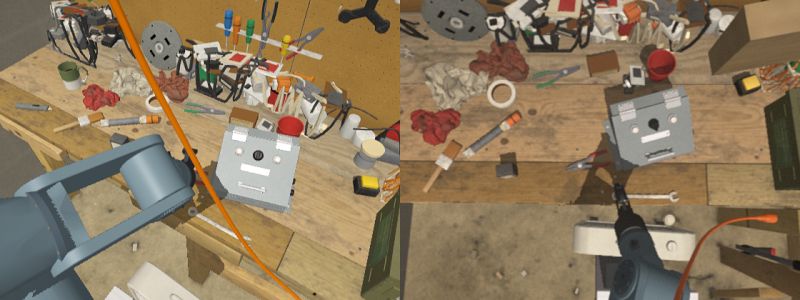

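The arm is clear so far: the forearm sits just left of the hose in both views and forces are about 0. Continuing slowly.

Call:
carry_out --steps '[-0.02, 0, 0, 0, 0, 0, 1, -0.04, 0, 0, 0, 0, 0, 1, -0.06, 0, 0, 0, 0, 0, 1, -0.06, 0, 0, 0, 0, 0, 1]'

```text
time_s: 2.25
eef_pos: [0.4173, 0.0296, 0.2599]
eef_rot: [0.188, 0.579, 0.755, 0.246]
wrist_force: [0.1, -0.0, 0.2]
opening: 1.0
grasp_force: 0.0
```

Run:
```python
from h import *
import cv2
o=ctrl.get_obs(); print(o['q'],o['joint_efforts'],o['wrist_force'],o['eef_pos'])
a=ctrl.camera("scene");b=ctrl.camera("top")
cv2.imwrite("pics/m3.png",cv2.resize(np.hstack([a,b])[:,:,::-1],(800,300),interpolation=cv2.INTER_AREA))
```

```text
[-0.4675 -0.5083  2.3865  0.5514  0.8469 -1.0128] [ -0.9274 -10.1657 -35.7556   1.953   -1.388   -0.7434] [ 0.0909 -0.0127  0.1681] [0.4173 0.0296 0.2599]
```

View pics/m3.png

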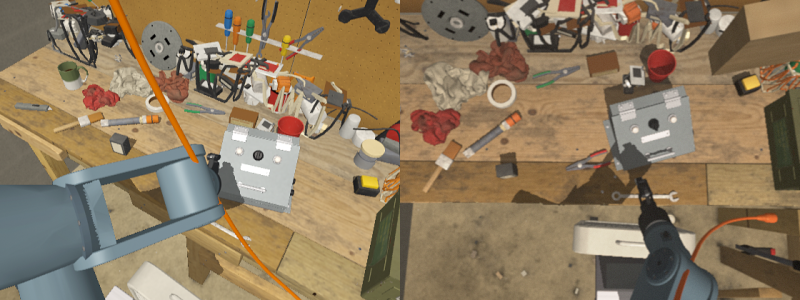

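The forearm now overlaps the hose with no effort or force change and the hose hasn't moved, so it is only scenery. Moving to the standoff.

Call:
carry_out --steps '[-0.03, 0, 0.01, 0, 0, 0, 1, -0.06, 0.003, 0.02, 0, 0, 0, 1, -0.09, 0.006, 0.03, 0, 0, 0, 1, -0.103, 0.006, 0.04, 0, 0, 0, 1, -0.103, 0.006, 0.04, 0, 0, 0, 1, -0.103, 0.006, 0.04, 0, 0, 0, 1]'

```text
time_s: 2.95
eef_pos: [0.4704, -0.0605, 0.2301]
eef_rot: [0.187, 0.578, 0.755, 0.246]
wrist_force: [0.4, 0.6, -0.8]
opening: 1.003
grasp_force: 0.0
```

Run:
```python
from h import *
import cv2
o=ctrl.get_obs(); print(o['q'],o['joint_efforts'],o['wrist_force'],o['eef_pos'])
for off in(.10,.0):
    p,M=target(np.array([.5645,-.0375,.096]),np.radians(15),off); print(p,delta(o,p,M))
np.save("pose4.npy",np.r_[o['eef_pos'],o['eef_rot']])
b=ctrl.camera("wrist")
cv2.imwrite("pics/w4.png",b[:,:,::-1])
```

```text
[-0.6383 -0.2144  2.2621  0.6966  0.8047 -1.3226] [ -0.5619 -20.2868 -32.667    1.9735  -0.8005  -0.0314] [ 0.4022  0.6052 -0.7792] [ 0.4704 -0.0605  0.2301]
[ 0.4771 -0.0609  0.2206] (array([-0.0022, -0.0004,  0.0114]), array([-0.0006, -0.0036,  0.0004]))
[ 0.5338 -0.0457  0.1397] (array([-0.0025, -0.0004,  0.1114]), array([-0.0006, -0.0036,  0.0004]))
```

View pics/w4.png

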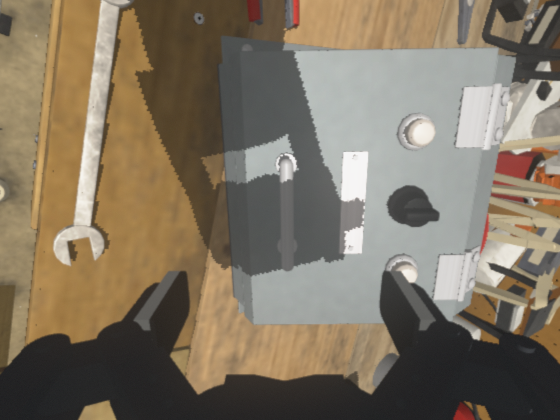

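The wrist view shows the bar as a near-vertical line from about (286.5,163) to (289,268), nicely centred between the fingers, with the wrench at the left, well away. I'll work out the offset in tool axes.

Run:
```python
from h import *
P=np.load("pose4.npy"); o={'eef_pos':P[:3],'eef_rot':P[3:]}; A=Rm(o)
p=cp("wrist"); f=210/np.tan(np.radians(p["vertical_fov"])/2); H=p["hand_eye"]
def wr(uv):
    d=H[:3,:3]@np.array([(uv[0]-p["cx"])/f,(uv[1]-p["cy"])/f,1]); return H[:3,3],d
for uv in((286.5,163),(287.8,216),(289,268)):
    a,d=wr(uv); print([a+d*((z-a[2])/d[2]) for z in(.15,.165)])
a,d=wr((287.8,216)); w=(P[:3]+A@a,A@d/np.linalg.norm(d))
for n,uv in(("scene",(352.4,262.4)),("top",(366,219.5))):
    X,g=tri(w,ray(n,uv)); print(n,X,g,A.T@(X-P[:3]))
```

```text
[array([0.0407, 0.0018, 0.15  ]), array([0.0382, 0.0019, 0.165 ])]
[array([0.0034, 0.0028, 0.15  ]), array([-0.0017,  0.003 ,  0.165 ])]
[array([-0.0372,  0.0039,  0.15  ]), array([-0.045 ,  0.0041,  0.165 ])]
scene [ 0.5729 -0.0378  0.0898] 0.0011728808936915108 [-0.0052  0.0026  0.1752]
top [ 0.5644 -0.0363  0.1011] 0.0020748513912130836 [-0.0016  0.0028  0.1614]
```

Call:
carry_out --steps '[0, 0.001, 0.03, 0, 0, -0.005, 1, 0, 0.002, 0.06, 0, 0, -0.01, 1, 0, 0.0025, 0.085, 0, 0, -0.013, 1, 0, 0.0025, 0.1, 0, 0, -0.013, 1, 0, 0.0025, 0.108, 0, 0, -0.013, 1, 0, 0.0025, 0.108, 0, 0, -0.013, 1, 0, 0.0025, 0.108, 0, 0, -0.013, 1]'

```text
time_s: 3.7
eef_pos: [0.5341, -0.0447, 0.1456]
eef_rot: [0.19, 0.573, 0.758, 0.245]
wrist_force: [-0.5, -0.7, -0.3]
opening: 1.004
grasp_force: 0.0
```

Run:
```python
from h import *
import cv2
o=ctrl.get_obs(); A=Rm(o); print(o['wrist_force'],o['eef_pos'])
p,M=target(np.array([.5645,-.0375,.096]),np.radians(15.5),0); print(p,delta(o,p,M))
b=ctrl.camera("wrist");a=ctrl.camera("scene")
c=np.hstack([b[:, :],cv2.resize(a[200:320,280:440],(560,420))])
cv2.imwrite("pics/w5.png",cv2.resize(c[:,:,::-1],(800,300)))
```

```text
[-0.4565 -0.6953 -0.2695] [ 0.5341 -0.0447  0.1456]
[ 0.5339 -0.046   0.1397] (array([-0.0011, -0.0039,  0.0044]), array([0.0015, 0.0041, 0.0069]))
```

View pics/w5.png

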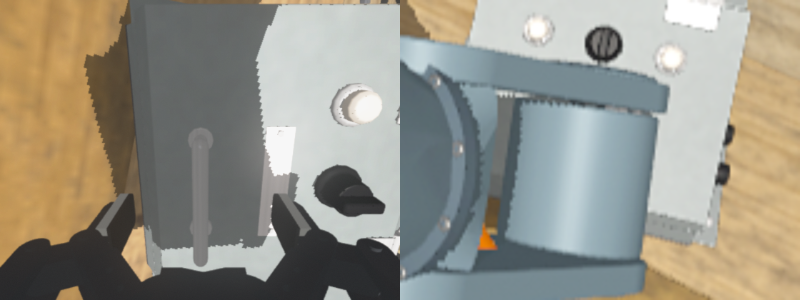

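The bar sits at about (200,200) of the half-size wrist view, centred between the fingers and along x within 3 mm. Closing on it.

Call:
carry_out --steps '[0.001, -0.001, 0.002, 0, 0, 0, 0.6, 0.002, -0.001, 0.002, 0, 0, 0, 0.3, 0.002, -0.001, 0.002, 0, 0, 0, 0.1, 0.002, -0.001, 0.002, 0, 0, 0, 0, 0.002, -0.001, 0.002, 0, 0, 0, 0, 0.002, -0.001, 0.002, 0, 0, 0, 0, 0.002, -0.001, 0.002, 0, 0, 0, 0, 0.002, -0.001, 0.002, 0, 0, 0, 0]'

```text
time_s: 4.6
eef_pos: [0.5337, -0.0433, 0.1425]
eef_rot: [0.19, 0.574, 0.758, 0.244]
wrist_force: [-4.9, -1.1, 3.3]
opening: 0.092
grasp_force: 58.6
```

```bash
cat >> h.py <<'E'
def show():
    o=ctrl.get_obs();A=Rm(o);print(o['time_s'],'F tool',A.T@o['wrist_force'],'pos',o['eef_pos'],'open',o['opening'],o['grasp_force'])
    print('T tool',A.T@o['torque'],'proj z',A[:,2]@o['eef_pos'],'tilt',np.degrees(np.arccos(-A[2,2])))
E
python3 -c "from h import *;show()"
```

```text
4.6 F tool [ 0.2124 -2.1361 -5.5897] pos [ 0.5337 -0.0433  0.1425] open 0.09163252228546719 58.57054889202118
T tool [ 0.5599  0.0078 -0.008 ] proj z 0.1812480752384685 tilt 36.028894389688205
```

Gripped, opening 0.09 with 59 N on the pads, and pressing 5.6 N into the lid. Starting the tug gently.

Call:
carry_out --steps '[0, 0, -0.0005, 0, 0, 0, 0, 0, 0, -0.001, 0, 0, 0, 0, 0, 0, -0.0015, 0, 0, 0, 0, 0, 0, -0.002, 0, 0, 0, 0, 0, 0, -0.002, 0, 0, 0, 0]'

```text
time_s: 5.1
eef_pos: [0.533, -0.0435, 0.1442]
eef_rot: [0.19, 0.574, 0.758, 0.244]
wrist_force: [4.1, -0.5, -3.9]
opening: 0.091
grasp_force: 58.4
```

```bash
python3 -c "from h import *;show()"
```

```text
5.1 F tool [-1.5217  0.7982  5.4735] pos [ 0.533  -0.0435  0.1442] open 0.09085567795748628 58.41877520084381
T tool [ 0.1517 -0.186  -0.0369] proj z 0.17964644818061717 tilt 36.05452814465256
```

Call:
carry_out --steps '[0, 0, -0.0003, 0, 0, 0, 0, 0, 0, -0.0006, 0, 0, 0, 0, 0, 0, -0.001, 0, 0, 0, 0, 0, 0, -0.001, 0, 0, 0, 0]'

```text
time_s: 5.5
eef_pos: [0.5326, -0.0437, 0.145]
eef_rot: [0.19, 0.574, 0.758, 0.245]
wrist_force: [8.9, -0.6, -7.9]
opening: 0.089
grasp_force: 58.2
```

```bash
python3 -c "from h import *;show()"
```

```text
5.5 F tool [-2.8825  2.1933 11.3698] pos [ 0.5326 -0.0437  0.145 ] open 0.08940723553482 58.238720297813416
T tool [-0.0533 -0.1799  0.0206] proj z 0.17886897059910928 tilt 36.06703136479119
```

11.4 N at about 2.4 mm of travel, stiffening at 7 N/mm: that is the caught signature (a free lid would lift at 3 N). Holding the tug.

Call:
carry_out --steps '[0, 0, 0, 0, 0, 0, 0, 0, 0, 0, 0, 0, 0, 0, 0, 0, 0, 0, 0, 0, 0, 0, 0, 0, 0, 0, 0, 0, 0, 0, 0, 0, 0, 0, 0, 0, 0, 0, 0, 0, 0, 0, 0, 0, 0, 0, 0, 0, 0, 0, 0, 0, 0, 0, 0, 0, 0, 0, 0, 0, 0, 0, 0, 0, 0, 0, 0, 0, 0, 0, 0, 0, 0, 0, 0, 0, 0, 0, 0, 0, 0, 0, 0, 0]'

```text
time_s: 6.7
eef_pos: [0.5326, -0.0437, 0.145]
eef_rot: [0.19, 0.574, 0.758, 0.245]
wrist_force: [8.9, 1.1, -7.9]
opening: 0.088
grasp_force: 58.3
```

```bash
python3 -c "from h import *;show()"
```

```text
6.7 F tool [-1.3201  2.5295 11.6237] pos [ 0.5326 -0.0437  0.145 ] open 0.08844114917771834 58.29463183879852
T tool [-0.1116 -0.1771 -0.0261] proj z 0.1788615400622613 tilt 36.06547127000458
```

It held 11.6 N for 1.2 s with no movement, so the lid is caught. Easing off, opening and backing out square to the lid.

Call:
carry_out --steps '[0, 0, 0.0008, 0, 0, 0, 0, 0, 0, 0.0015, 0, 0, 0, 0, 0, 0, 0.002, 0, 0, 0, 0, 0, 0, 0.002, 0, 0, 0, 0.1, 0, 0, 0.002, 0, 0, 0, 0.4, 0, 0, 0.002, 0, 0, 0, 0.8, 0, 0, 0.002, 0, 0, 0, 1, 0, 0, 0.002, 0, 0, 0, 1, 0, 0, 0.002, 0, 0, 0, 1, 0, 0, 0.002, 0, 0, 0, 1, 0, 0, -0.015, 0, 0, 0, 1, 0, 0, -0.035, 0, 0, 0, 1, 0, 0, -0.06, 0, 0, 0, 1, 0, 0, -0.09, 0, 0, 0, 1, 0, 0, -0.11, 0, 0, 0, 1, 0, 0, -0.12, 0, 0, 0, 1, 0, 0, -0.12, 0, 0, 0, 1]'

```text
time_s: 8.4
eef_pos: [0.4643, -0.0627, 0.2435]
eef_rot: [0.191, 0.574, 0.758, 0.244]
wrist_force: [0.0, 0.6, -0.2]
opening: 1.002
grasp_force: 0.0
```

Run:
```python
from h import *
import cv2
show()
b=ctrl.camera("wrist");a=ctrl.camera("top")
cv2.imwrite("pics/w6.png",cv2.resize(np.hstack([b,a])[:,:,::-1],(800,300)))
```

```text
8.4 F tool [0.5788 0.0582 0.2754] pos [ 0.4643 -0.0627  0.2435] open 1.001927582709005 0.0
T tool [ 0.226   0.0596 -0.0203] proj z 0.05880871982766947 tilt 36.16731079188369
```

View pics/w6.png

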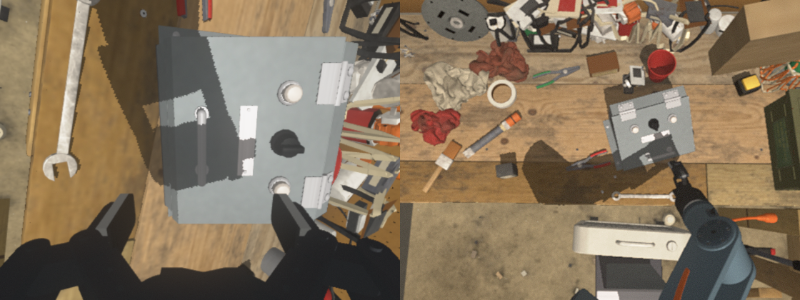

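The lid is shut with the bar at about (203,145) in the wrist view. The pliers, wrench and relay are where they were, and the arm touches nothing. Handing in.

```bash
python3 -c "from bench import ctrl;print(ctrl.hand_in())"
```

```text
the job is handed in; nothing more can be done
None
```

The catch had taken: the lid held a square tug of about 11.5 N for just over a second without giving, so no press or second tug was needed, and I let go and backed the arm clear, leaving the lid shut and the pliers, wrench and relay as they were.

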